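# Close up the fastener chest on the workshop bench

### The arm

A 7-joint arm with a two-finger parallel gripper is mounted at the origin on the work surface. World frame = base frame: x ahead of the robot, y to its left, z up, the work surface at z = 0. Lengths are in m, angles in rad, forces in N, time in s.
With the tool pointing down it reaches from about 0.425 to 0.925 m from the base axis. Payload 6.8 kg.
Tool frame: the origin (TCP) lies midway between the tips of the shut fingers; the grasp point (between the pads) lies r.grasp_offset behind it (r.grasp_offset is the distance from the TCP to the grasp point, in m); z points along the fingers, y is the direction in which the jaws open and shut (so a half turn about z gives the same grasp; the last joint's range is limited). The gripper opens to 85 mm and grips with 20 to 120 N. Pads are 22 mm wide; open, the fingers measure 114 mm over their backs; the gripper's body (76 mm by 85 mm) begins 54 mm behind the grasp point. The pads swing forward as they close: fully open they stand 13 mm farther back than shut.
Start: joints at [-1.258, 0.477, 0.022, 1.555, -0.011, 1.109, -0.083], TCP at [0.276, 0.616, 0.206] pointing down, gripper open.
Joint ranges: [-2.96, 2.96], [-0.34, 2.1], [-1.41, 1.46], [0.24, 2.44], [-1.37, 4.51], [0.17, 1.92], [-2.96, 2.96]. Speed limits (rad/s): [2.39, 2.39, 3.14, 3.14, 3.14, 3.14, 3.14].

### API

Orientations are given as a rotation vector (axis times angle).
In Python, from bench import r gives the robot as it stands. The module is installed in compiled form; this text tells all that it offers.
- The arm moves only by the tool send_rows, never from a script. Its argument "moves" is one flat list of numbers, 4 for each row, row after row: the shift along the tool's x, y, z in mm, then the turn about the tool's z in degrees. A call has 1 to 8 rows; each row is the pose to reach, as a shift and turn from the pose commanded when the call began, along the tool's axes at that moment; what a row does not reach only later rows make up. A row lasts 1/8 s, in which the tool goes at most 62.5 mm and 10.7 degrees, less where a joint would pass 70% of its speed; a pose out of reach is approached as far as the arm can. A call with a gripper value outside its range is refused whole. "hand" is the closure, from 0 (fully open) to 1 (shut), set as the call begins (left out, the last holds). The fingers move at their own pace and stop on an object; "newtons" is the grip in N (left out, the last holds). Time passes only in rows, so rows that repeat a pose let the fingers close. It gives the time, the measured TCP pose, the force and the opening at its end, in the units of the state.
- r.get_obs(): the state, without advancing time (a new reading comes with each control period).
- r.grab_frame(name): name is "scene" or "top" or "wrist"; returns a dict with "img" (400x640x3 uint8, red, green, blue), "mtx" (3x3 intrinsics, pixels), "world_to_cam" (4x4, takes a point from world to camera coordinates). Camera axes: x right, y up, looking along -z (the intrinsics and any distortion apply to the point x, -y, -z); pixel columns grow to the right and rows downward; lengths in m; the calibration is good to about 2 mm. A picture is of the moment at which its call begins. There is no depth.
- r.hand_in(): hands the job in, once; it reports no verdict.
The state is a dict: "clock": time; "joints": joint angles; "qvel": joint speeds; "tau": joint torques, N m; "tcp_pos": TCP position; "orientation": TCP orientation; "contact_force": force on the tool from outside, world axes, zero at the start; "moment": the same for the moment, N m; "grip_width": finger opening in m.
Only numpy, scipy, OpenCV 4.12 (cv2) and the standard library are available. Lean on these libraries where they do the work, as an engineer would, in place of code of your own. Each camera call takes 0.05 s, during which the arm holds its last target.

### The job

Push the upright red flap in the wooden fastener chest down flat over the nails first, and only then swing the chest's wooden cover over from the side and push it fully shut without slamming it. Push with the fingertips or the outside of the fingers only: do not pinch the flap or the cover, and leave the hammer, pail, glue bottle and jar where they stand. Finish with the robot clear of everything.

Things in the scene. Friction and masses are not known exactly. Their poses are not given: they have to be found in the camera images.
- chest: open plywood chest screwed to the bench (it cannot move), 220 x 220 mm outside, rim 90 mm high, walls 8 mm. Origin: centre of its underside, on the bench; z up. The cover is hinged along its -y rim and the red flap along the inside of its +y wall; both hinge axes run along the chest's x axis. The chest's yaw varies by up to about 0.45 rad.
- cover (a joint): angle of the cover (rad): 0 = lying shut on the rim, pi/2 = upright, up to 2.0 = leaning outward, away from the chest; starts between 1.65 and 1.95. Stiff hinge: it stays where it is left, also half-way, and needs about 0.5 to 3 N near its free edge to move
- cover_hinge (a point): middle of the cover's hinge line; in the chest's frame (0, -110, 90.5) mm. Fixed to the cover: x along the hinge, +y towards the cover's free edge, z out of its outer face (up when shut). The cover is a plain light wooden panel with two darker flat strips, 220 mm along the hinge, 220 mm from hinge to free edge, 8 mm thick; the panel lies from z = 0 to z = +8 mm of this frame
- cover_mid (a point): centre of the cover panel (in the middle of its thickness), axes as cover_hinge
- cover_edge (a point): middle of the cover's free edge (in the middle of its thickness), 220 mm from the hinge
- flap (a joint): angle of the flap (rad): 0 = lying flat inside the chest, pi/2 = upright, at most 1.6; starts between 1.25 and 1.55. Stiff hinge: it stays where it is left, and needs about 0.3 to 1.5 N near its free edge to move
- flap_hinge (a point): middle of the flap's hinge line, inside the chest; in the chest's frame (0, +95, 66) mm, so 24 mm below the rim. Fixed to the flap: x along the hinge, -y towards the flap's free edge, z out of the face that looks outward (+y of the chest) when upright and up when flat. The flap is a plain red panel, 190 mm along the hinge, 100 mm from hinge to free edge, 6 mm thick; the panel lies from z = 0 to z = +6 mm of this frame, so flat its top is 18 mm below the rim
- flap_mid (a point): centre of the flap panel (in the middle of its thickness), axes as flap_hinge
- flap_edge (a point): middle of the flap's free edge (in the middle of its thickness), 100 mm from the hinge
- hammer: bystander: claw hammer lying on the bench, 280 mm long, wooden handle; origin beneath it
- pail: bystander: small red open pail with a wire handle, 110 mm across, 100 mm high; origin at the centre of its underside
- glue: bystander: yellow glue bottle, 56 mm across, 150 mm high; origin at the centre of its underside
- jar: bystander: small closed glass jar with steel cap, 60 mm across, 70 mm high, beyond the chest; origin at the centre of its underside

How it is judged:
By the outcome, as a careful person would: the job done as asked, in the order asked, and still so for the second after the job is handed in, with the robot touching nothing.
It also fails if it takes over 53 s, if anything falls off the work surface, if the arm or the gripper's body presses on something with over 40 N, if the wrist force passes 120 N, or if a joint passes its speed limit or range.

## Working session

There is one attempt and no reset: what is moved stays moved. The work goes in short steps, Python scripts to look and compute and a tool call to move; the robot and the scene stay as the last step left them, time stands still between calls to the robot, and variables do not carry over. Pictures are saved under pics/ and viewed, and the job is handed in when it is done.

Besides the shell and the picture viewer there is one more tool, called after "Call:" as a command line: name --argument value ..., lists and objects as JSON in quotes. send_rows: Moves the arm, as the interface text tells. Its arguments: {"type":"object","properties":{"moves":{"type":"array"},"hand":{"type":"number"},"newtons":{"type":"number"}},"required":["moves"]}

```bash
mkdir -p pics
cat > h.py <<'E'
import numpy as np, cv2
from bench import r
def snap(name,fn):
    f=r.grab_frame(name); cv2.imwrite('pics/'+fn,cv2.cvtColor(f['img'],cv2.COLOR_RGB2BGR)); np.savez('pics/'+fn[:-4]+'.npz',**f); return f
def load(fn): return dict(np.load('pics/'+fn+'.npz'))
def proj(f,P):
    P=np.atleast_2d(P); c=(f['world_to_cam']@np.c_[P,np.ones(len(P))].T).T[:,:3]
    c=c*[1,-1,-1]; u=(f['mtx']@c.T).T; return u[:,:2]/u[:,2:]
def ray(f,uv):
    d=np.linalg.inv(f['mtx'])@[uv[0],uv[1],1]; d=d*[1,-1,-1]; R=f['world_to_cam'][:3,:3]; t=f['world_to_cam'][:3,3]
    return -R.T@t, R.T@d
def onz(f,uv,z):
    o,d=ray(f,uv); return o+d*(z-o[2])/d[2]
E
python3 - <<'E'
from h import *
for n in ['scene','top','wrist']: f=snap(n,n+'0.png')
o=r.get_obs(); print(o, r.grasp_offset)
E
```

```text
{'clock': 0.15, 'joints': array([-1.25807912,  0.47762514,  0.02235218,  1.55617628, -0.01150002,
        1.10931051, -0.08311395]), 'qvel': array([ 1.20576459e-03, -2.48146785e-03, -1.00263855e-04, -4.62716819e-03,
        1.02551123e-05, -1.47133751e-03,  9.60978209e-04]), 'tau': array([ 2.41684626e-03, -5.96922934e+01,  1.60997920e+00, -2.81493348e+01,
        1.26021879e-02,  6.56441538e-03, -2.17007106e-06]), 'tcp_pos': array([0.27555781, 0.61567358, 0.20555949]), 'orientation': array([-6.56112068e-01, -3.07211789e+00,  2.16394144e-03]), 'contact_force': array([-0.02292683, -0.48209373, -0.2280092 ]), 'moment': array([-0.01168513,  0.00094785, -0.02521069]), 'grip_width': 0.08524801822089675} 0.0187
```

View pics/scene0.png

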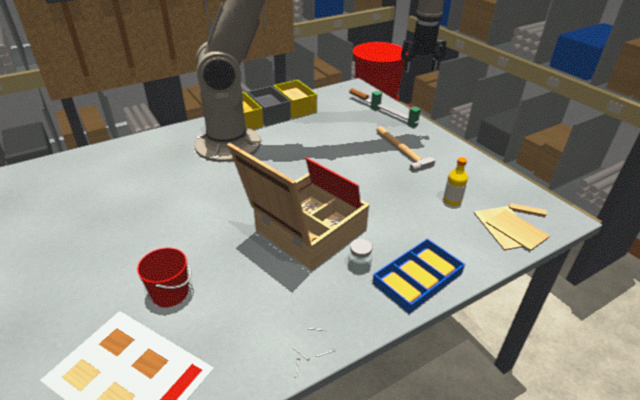

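View pics/top0.png

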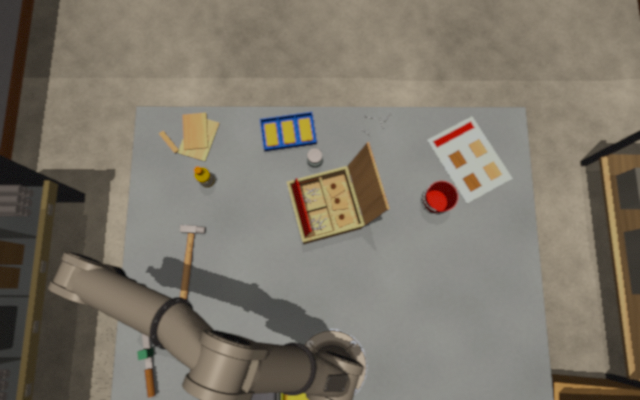

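View pics/wrist0.png

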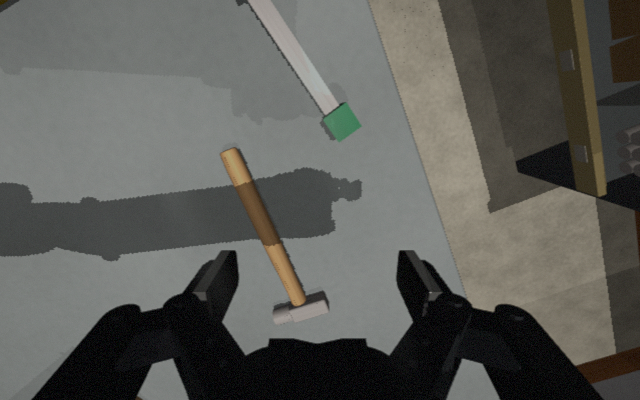

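Run:
```python
import cv2
a=cv2.imread('pics/top0.png')[130:260,270:410]; cv2.imwrite('pics/topc.png',cv2.resize(a,None,fx=5,fy=5,interpolation=cv2.INTER_CUBIC)[:600])
a=cv2.imread('pics/scene0.png')[130:280,220:390]; cv2.imwrite('pics/scc.png',cv2.resize(a,None,fx=4,fy=4,interpolation=cv2.INTER_CUBIC))
```

```text
(no output)
```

View pics/topc.png

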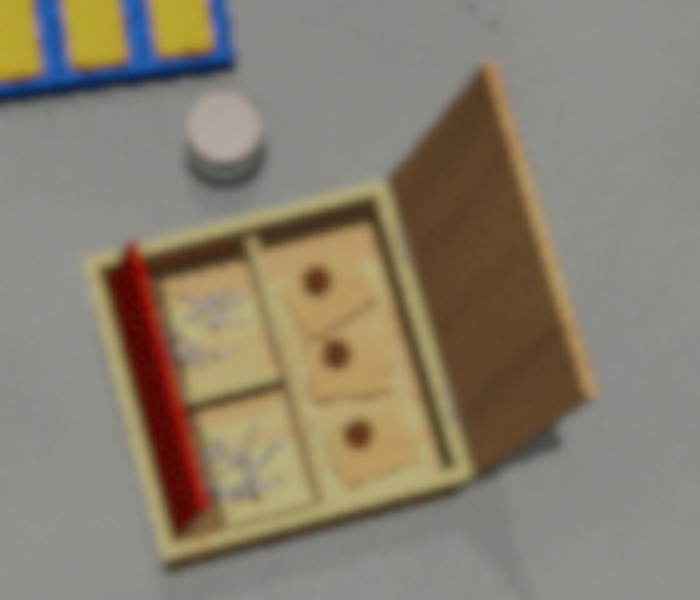

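View pics/scc.png

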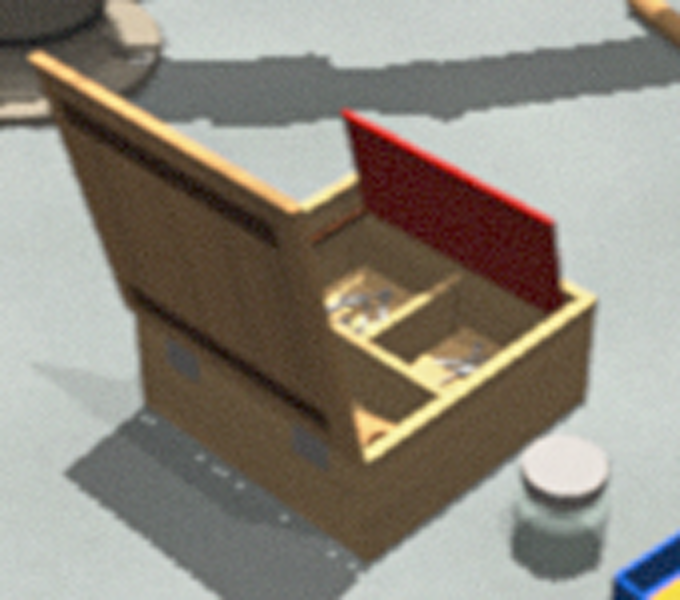

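```bash
cat > model.py <<'E'
import numpy as np
def chest(p):
    x,y,yaw=p[:3]; c,s=np.cos(yaw),np.sin(yaw); R=np.array([[c,-s,0],[s,c,0],[0,0,1]]); t=np.array([x,y,0]); return R,t
def W(p,P): R,t=chest(p); return (R@np.atleast_2d(P).T).T+t
def cov(a,P):  # cover local -> chest
    P=np.atleast_2d(P); c,s=np.cos(a),np.sin(a); R=np.array([[1,0,0],[0,c,-s],[0,s,c]]); return (R@P.T).T+[0,-.11,.0905]
def flp(a,P):
    P=np.atleast_2d(P); c,s=np.cos(-a),np.sin(-a); R=np.array([[1,0,0],[0,c,-s],[0,s,c]]); return (R@P.T).T+[0,.095,.066]
E
python3 - <<'E'
from h import *; from model import *
from scipy.optimize import least_squares
T=load('top0');S=load('scene0')
t=lambda u,v:(270+u/5,130+v/5); s=lambda u,v:(220+u/4,130+v/4)
h=.11
def pts(p):
    ch=W(p,[[h,h,.09],[-h,h,.09],[h,-h,.09],[-h,-h,.09],[h,-h,0],[h,h,0]])
    ce=W(p,cov(p[3],[[h,.22,.004],[-h,.22,.004]])); fe=W(p,flp(p[4],[[.095,-.1,.003],[-.095,-.1,.003]]))
    return ch,ce,fe
uvT=np.array([t(88,258),t(168,562),t(388,182),t(468,488),t(490,64),t(592,398),t(132,243),t(207,507)])
uvS=np.array([s(595,293),s(365,460),s(365,565),s(583,403),s(300,210),s(33,55),s(555,222),s(345,112)])
def res(p):
    ch,ce,fe=pts(p)
    a=proj(T,np.r_[ch[:4],ce,fe])-uvT
    b=proj(S,np.r_[ch[[0,2,4,5]],ce,fe])-uvS
    return np.r_[a.ravel(),b.ravel()]
q=least_squares(res,[.6,0,.2,1.8,1.4],loss='soft_l1'); print(q.x.round(4)); print(res(q.x).reshape(-1,2).round(1))
np.save('p.npy',q.x); p=q.x
for n,P in zip(['ch','ce','fe'],pts(p)): print(n,P.round(3).tolist())
for n,uv,z in [('jar',(314,155),.07),('glue',(204,172),.14),('pail',(441,193),.1)]: print(n,onz(T,uv,z).round(3))
print(onz(T,(195,228),.02),onz(T,(185,298),.02))
E
```

```text
[0.5493 0.0214 0.266  1.7871 1.3492]
[[-0.7 -0.3]
 [-0.9 -0.9]
 [-0.5 -0.8]
 [ 1.  -2.6]
 [-0.2 -1.1]
 [ 0.2 -0.1]
 [ 0.  -1.2]
 [-0.4  0.3]
 [-0.1  1. ]
 [ 0.   0. ]
 [ 0.  -0.3]
 [ 0.4 -1.3]
 [-1.2 -1.3]
 [-0.3 -1.1]
 [-0.8 -0.6]
 [-1.  -1.2]]
ch [[0.626, 0.156, 0.09], [0.414, 0.099, 0.09], [0.684, -0.056, 0.09], [0.472, -0.114, 0.09], [0.684, -0.056, 0.0], [0.626, 0.156, 0.0]]
ce [[0.698, -0.105, 0.305], [0.485, -0.163, 0.305]]
fe [[0.621, 0.12, 0.164], [0.438, 0.07, 0.164]]
jar [0.73  0.062 0.07 ]
glue [0.645 0.437 0.14 ]
pail [ 0.584 -0.38   0.1  ]
[0.4700472  0.48897846 0.02      ] [0.22322063 0.50985752 0.02      ]
```

```bash
cat > plan.py <<'E'
from h import *; from model import *
from scipy.spatial.transform import Rotation as Ro
p=np.load('p.npy'); o=r.get_obs(); R=Ro.from_rotvec(o['orientation']).as_matrix(); c,t=chest(p)
def status():
    print('t',round(o['clock'],2),'tcp chest mm',(c.T@(o['tcp_pos']-t)*1000).round(1),'F chest',(c.T@o['contact_force']).round(2),'w',round(o['grip_width'],4))
    T=np.c_[-c[:,0],c[:,1],[0,0,-1]]; print('turn',Ro.from_matrix(R.T@T).as_euler('xyz',degrees=True).round(2))
def to(P): # chest mm -> tool shift mm
    return (R.T@(t+c@(np.array(P)/1000)-o['tcp_pos'])*1000).round(1)
E
python3 - <<'E'
from plan import *
status(); print(R.round(3)); print(to([0,145,200]))
E
```

```text
t 0.15 tcp chest mm [-107.9  645.3  205.6] F chest [-0.15 -0.46 -0.23] w 0.0852
turn [ -0.07  -0.05 -39.35]
[[-0.913  0.409 -0.   ]
 [ 0.409  0.913 -0.001]
 [-0.    -0.001 -1.   ]]
[-400.6 -318.4    6. ]
```

Call:
send_rows --moves '[-15,-10,0,-3,-45,-35,0,-8,-85,-68,0,-14,-130,-103,0,-20,-175,-138,0,-26,-220,-174,0,-32,-260,-207,0,-37,-290,-230,0,-39.4]' --hand 1 --newtons 20

```text
clock: 1.15
tcp_pos: [0.4473, 0.2849, 0.2062]
orientation: [0.417, -3.114, 0.001]
contact_force: [0.1, -0.2, 0.9]
grip_width: -0.0001
```

Run:
```python
from plan import *
status(); print(to([0,145,200]))
```

```text
t 1.15 tcp chest mm [-29.1 281.  206.2] F chest [ 0.08 -0.24  0.89] w -0.0001
turn [-0.03 -0.01  0.02]
[ -29.  -136.     6.3]
```

Call:
send_rows --moves '[-5,-20,0,0,-12,-55,0,0,-20,-95,0,0,-26,-125,2,0,-29,-136,6,0,-29,-136,25,0,-29,-136,50,0,-29,-136,68,0]'

```text
clock: 2.15
tcp_pos: [0.5093, 0.1654, 0.137]
orientation: [0.42, -3.112, -0.001]
contact_force: [0.2, 0.1, 0.2]
grip_width: -0.0002
```

Run:
```python
from plan import *
snap('scene','s1.png');snap('top','t1.png');snap('wrist','w1.png')
status()
S=load('s1');print(proj(S,[o['tcp_pos']]),proj(load('t1'),[o['tcp_pos']]))
a=cv2.imread('pics/s1.png')[60:260,220:420]; cv2.imwrite('pics/s1c.png',cv2.resize(a,None,fx=3,fy=3))
```

```text
t 2.15 tcp chest mm [ -0.7 149.4 137. ] F chest [0.26 0.03 0.22] w -0.0002
turn [ 0.03 -0.08  0.14]
[[347.68483232 167.64328048]] [[282.77108591 211.60567763]]
```

View pics/s1c.png

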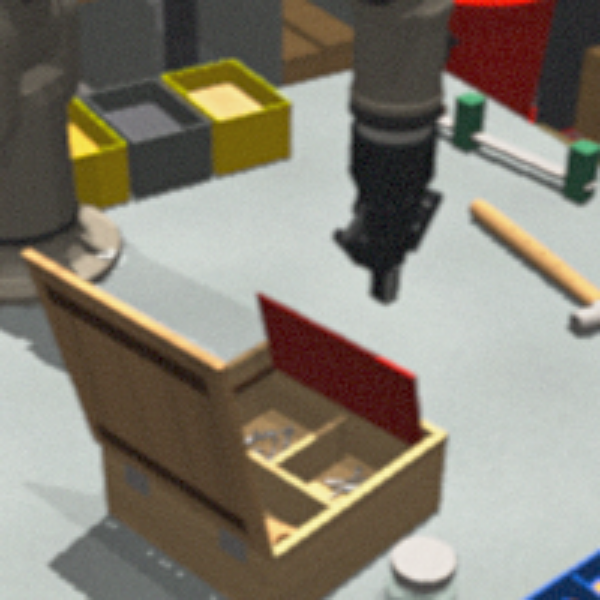

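View pics/w1.png

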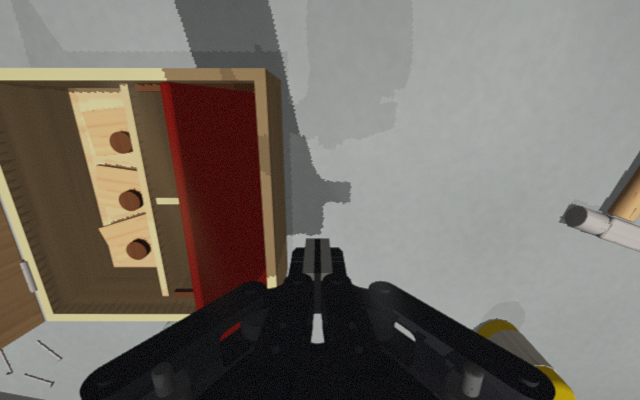

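Run:
```python
from plan import *
f=load('w1'); h=.11
print(proj(f,W(p,[[-h,h,.09],[-h+.008,-h+.008,.09],[h,-h,.09]])))
print(proj(f,W(p,flp(p[4],[[-.095,-.1,0],[-.095,-.1,.006]]))))
```

```text
[[261.30740841  64.75586524]
 [-35.5712825   76.29712134]
 [ 43.54826956 318.83814164]]
[[154.10557698  76.41249111]
 [165.14935154  76.1368988 ]]
```

Run:
```python
from plan import *
p[:2]+= (c@[.002,.004,0])[:2]; np.save('p.npy',p)
import importlib
c,t=chest(p); o=r.get_obs(); cur=c.T@(o['tcp_pos']-t)*1000; print(cur)
for i,a in enumerate(np.linspace(1.3,0,14)):
    rr=.07+.01*i/13; P=flp(a,[[0,-rr,.006]])[0]*1000+[0,14.5,0]; print(round(a,2),(P-cur).round(0)*[-1,1,-1], P.round(0))
```

```text
[ -2.95961712 144.99612223 137.4060527 ]
1.3 [ -3. -48.   2.] [  0.  97. 135.]
1.2 [ -3. -56.   3.] [  0.  89. 134.]
1.1 [ -3. -63.   5.] [  0.  82. 132.]
1.0 [ -3. -70.   7.] [  0.  75. 130.]
0.9 [ -3. -76.  10.] [  0.  69. 127.]
0.8 [ -3. -83.  14.] [  0.  62. 123.]
0.7 [ -3. -89.  19.] [  0.  56. 119.]
0.6 [ -3. -94.  24.] [  0.  51. 114.]
0.5 [ -3. -99.  30.] [  0.  46. 108.]
0.4 [  -3. -104.   36.] [  0.  41. 101.]
0.3 [  -3. -108.   43.] [ 0. 37. 95.]
0.2 [  -3. -111.   50.] [ 0. 34. 87.]
0.1 [  -3. -114.   58.] [ 0. 31. 80.]
0.0 [  -3. -115.   65.] [ 0. 30. 72.]
```

Call:
send_rows --moves '[-1,-15,0,0,-2,-30,1,0,-3,-40,2,0,-3,-48,2,0,-3,-56,3,0,-3,-63,5,0,-3,-70,7,0,-3,-76,10,0]'

```text
clock: 3.3
tcp_pos: [0.5336, 0.0913, 0.1284]
orientation: [-0.418, 3.113, -0.0]
contact_force: [-0.6, -0.9, 5.6]
grip_width: 0.0001
```

Run:
```python
from plan import *
snap('wrist','w2.png');status()
```

```text
t 3.3 tcp chest mm [  1.2  67.5 128.4] F chest [-0.78 -0.72  5.65] w 0.0001
turn [-0.01  0.03  0.06]
```

View pics/w2.png

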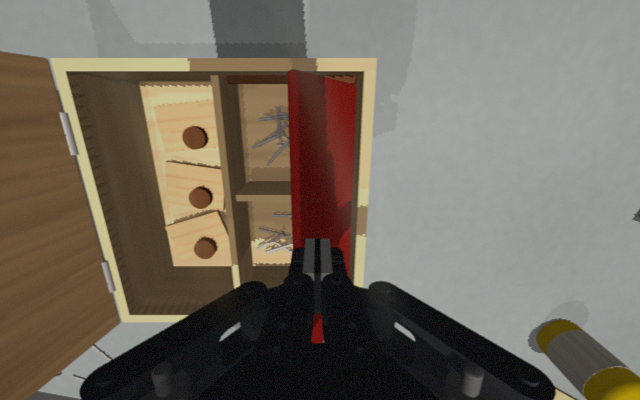

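Call:
send_rows --moves '[0,-7,4,0,0,-13,9,0,0,-18,14,0,0,-23,20,0,0,-28,26,0,0,-32,33,0,0,-35,40,0,0,-37,45,0]'

```text
clock: 4.35
tcp_pos: [0.5428, 0.0558, 0.0827]
orientation: [0.418, -3.113, 0.0]
contact_force: [-0.1, -0.0, 0.5]
grip_width: 0.0002
```

Run:
```python
from plan import *
snap('wrist','w3.png');status()
```

```text
t 4.35 tcp chest mm [ 0.8 30.8 82.7] F chest [-0.13  0.01  0.55] w 0.0002
turn [ 0.   -0.03  0.05]
```

View pics/w3.png

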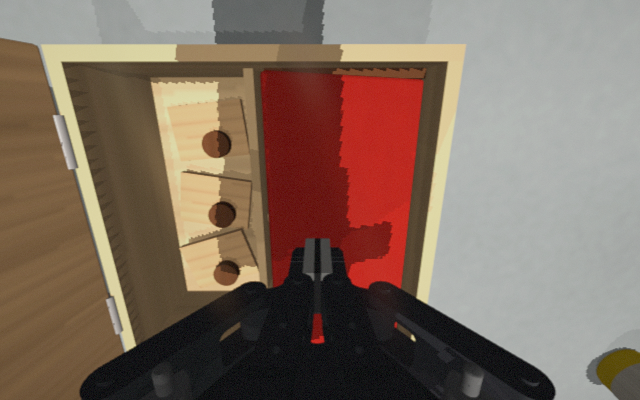

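Call:
send_rows --moves '[0,-1,3,0,0,-1,6,0,0,-1,8,0,0,-1,9,0,0,-1,10,0,0,-1,11,0,0,-1,11,0,0,-1,11,0]'

```text
clock: 5.4
tcp_pos: [0.5432, 0.0551, 0.0722]
orientation: [0.418, -3.113, -0.0]
contact_force: [0.1, 0.3, -0.6]
grip_width: -0.0
```

Call:
send_rows --moves '[0,0,1,0,0,0,1.5,0,0,0,2,0,0,0,2,0]'

```text
clock: 5.9
tcp_pos: [0.5432, 0.0551, 0.0702]
orientation: [0.418, -3.114, -0.0]
contact_force: [0.3, -0.2, 0.1]
grip_width: -0.0001
```

Run:
```python
from plan import *
snap('wrist','w4.png');status()
```

```text
t 5.9 tcp chest mm [ 1.  30.  70.2] F chest [ 0.26 -0.32  0.09] w -0.0001
turn [ 0.   -0.    0.05]
```

View pics/w4.png

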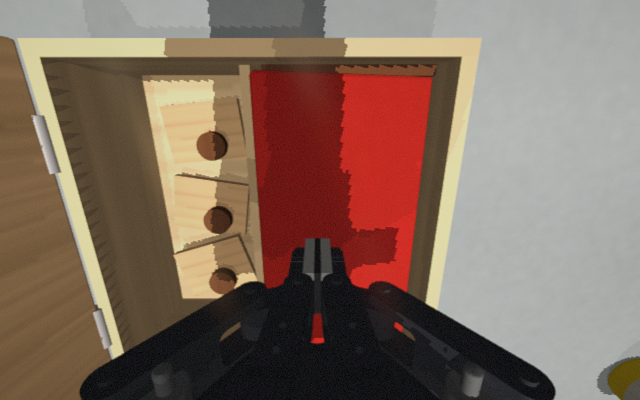

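Call:
send_rows --moves '[0,0,0.7,0,0,0,1.4,0,0,0,2,0,0,0,2,0]'

```text
clock: 6.45
tcp_pos: [0.5432, 0.0551, 0.0682]
orientation: [0.418, -3.114, -0.0]
contact_force: [0.4, -0.2, 0.8]
grip_width: -0.0
```

Run:
```python
from plan import *
status()
```

```text
t 6.45 tcp chest mm [ 1.  30.  68.2] F chest [ 0.28 -0.32  0.83] w -0.0
turn [ 0.   -0.01  0.05]
```

Call:
send_rows --moves '[0,0,0.7,0,0,0,1.4,0,0,0,2,0,0,0,2,0]'

```text
clock: 6.95
tcp_pos: [0.5432, 0.0551, 0.0662]
orientation: [0.418, -3.114, -0.0]
contact_force: [0.3, -0.6, 0.6]
grip_width: 0.0004
```

Run:
```python
from plan import *
snap('wrist','w5.png');status()
f=load('w5')
for a in (0,.03,.06,.1,.15): print(a,proj(f,W(p,flp(a,[[-.095,-.1,.006],[.03,-.1,.006],[-.095,0,.006]]))).round(1).tolist())
print(proj(f,W(p,[[-.11,-.11,.09],[-.11,.11,.09],[-.102,.102,.09]])).round(1).tolist())
```

```text
t 6.95 tcp chest mm [ 1.  30.  66.2] F chest [ 0.11 -0.64  0.59] w 0.0004
turn [ 0.   -0.    0.05]
0 [[251.3, 75.2], [264.9, 275.4], [437.1, 75.4]]
0.03 [[250.5, 74.6], [264.5, 278.0], [437.4, 75.4]]
0.06 [[249.8, 74.0], [264.1, 280.6], [437.7, 75.4]]
0.1 [[249.1, 73.1], [263.9, 284.3], [438.2, 75.4]]
0.15 [[248.6, 71.9], [263.9, 289.1], [438.7, 75.4]]
[[11.2, 35.2], [490.4, 35.7], [469.9, 55.0]]
```

View pics/w5.png

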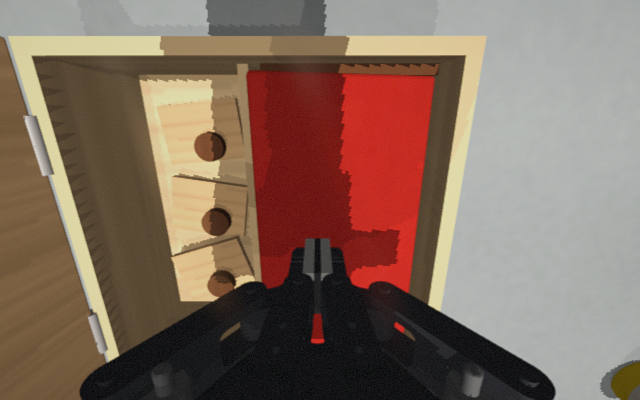

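Call:
send_rows --moves '[0,0,0.7,0,0,0,1.4,0,0,0,2,0,0,0,2,0]'

```text
clock: 7.5
tcp_pos: [0.5432, 0.0551, 0.0642]
orientation: [0.418, -3.114, -0.0]
contact_force: [0.2, 0.3, -0.5]
grip_width: -0.0002
```

Run:
```python
from plan import *
status()
f=snap('scene','s5.png')
a=cv2.imread('pics/s5.png')[100:280,220:420]; cv2.imwrite('pics/s5c.png',cv2.resize(a,None,fx=3,fy=3,interpolation=cv2.INTER_CUBIC))
```

```text
t 7.5 tcp chest mm [ 1.  30.  64.2] F chest [ 0.29  0.26 -0.49] w -0.0002
turn [ 0.01 -0.    0.05]
```

View pics/s5c.png

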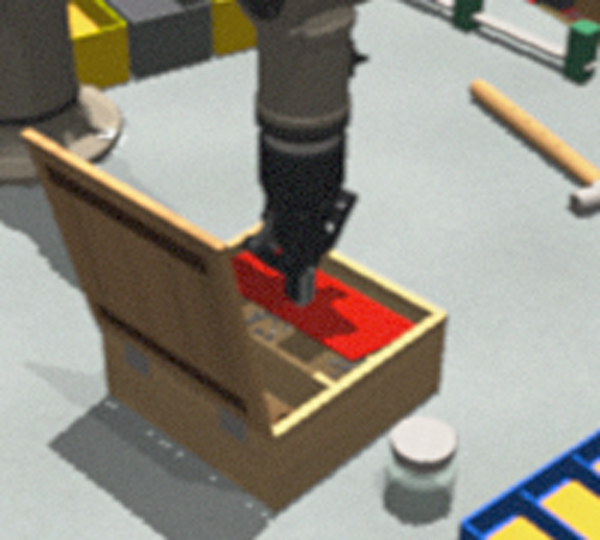

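Run:
```python
from plan import *
f=load('s5')
for a in (0,.03,.06,.1,.15,.2): print(a,((proj(f,W(p,flp(a,[[.095,-.1,.006],[.095,0,.006],[.095,-.1,0]])))-[220,100])*3).round(1).tolist())
print(((proj(f,np.r_[W(p,[[.11,-.11,.09],[.11,.11,.09],[.11,-.11,0]]),[o['tcp_pos']]])-[220,100])*3).round(1).tolist())
```

```text
0 [[351.5, 380.1], [425.4, 327.6], [351.3, 385.3]]
0.03 [[351.8, 377.3], [425.6, 327.5], [351.5, 382.7]]
0.06 [[352.2, 374.5], [425.7, 327.4], [351.7, 380.0]]
0.1 [[352.8, 370.7], [425.9, 327.3], [352.1, 376.3]]
0.15 [[353.7, 365.8], [426.1, 327.2], [352.8, 371.6]]
0.2 [[354.8, 360.8], [426.3, 327.1], [353.7, 366.7]]
[[279.1, 433.7], [450.5, 311.7], [278.9, 511.6], [300.1, 321.0]]
```

Call:
send_rows --moves '[0,0,1.5,0,0,0,3,0,0,0,4.5,0,0,0,6,0,0,0,6,0]'

```text
clock: 8.18
tcp_pos: [0.5431, 0.0551, 0.0581]
orientation: [0.418, -3.113, -0.0]
contact_force: [-0.3, 0.5, 0.6]
grip_width: 0.0001
```

Call:
send_rows --moves '[0,0,1.5,0,0,0,3,0,0,0,4,0,0,0,5,0,0,0,5,0]'

```text
clock: 8.8
tcp_pos: [0.5432, 0.0551, 0.0532]
orientation: [0.418, -3.114, -0.0]
contact_force: [-0.2, 0.9, -0.9]
grip_width: -0.0
```

Run:
```python
from plan import *
status()
f=snap('scene','s6.png')
a=cv2.imread('pics/s6.png')[100:280,220:420]; cv2.imwrite('pics/s6c.png',cv2.resize(a,None,fx=3,fy=3,interpolation=cv2.INTER_CUBIC))
```

```text
t 8.8 tcp chest mm [ 1.  30.1 53.2] F chest [ 0.05  0.93 -0.92] w -0.0
turn [ 0.01 -0.01  0.05]
```

View pics/s6c.png

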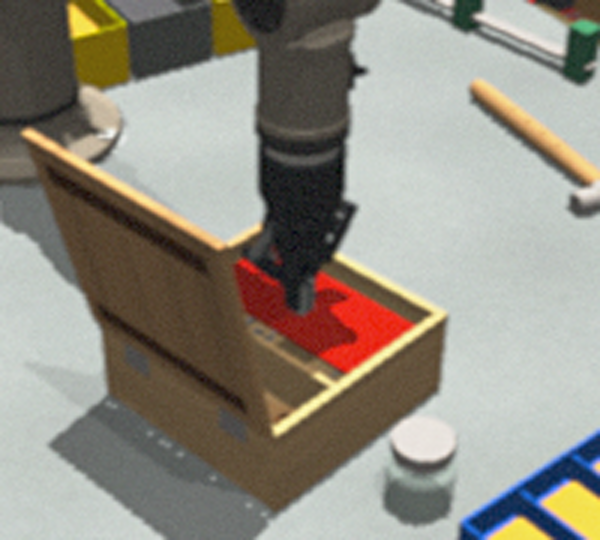

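Call:
send_rows --moves '[0,0,1,0,0,0,2,0,0,0,3,0,0,0,3,0]'

```text
clock: 9.35
tcp_pos: [0.5432, 0.0551, 0.0502]
orientation: [0.418, -3.114, -0.0]
contact_force: [0.3, -0.4, 0.3]
grip_width: -0.0001
```

Call:
send_rows --moves '[0,0,1,0,0,0,2,0,0,0,3,0,0,0,3,0]'

```text
clock: 9.85
tcp_pos: [0.5432, 0.0551, 0.0472]
orientation: [0.418, -3.114, -0.0]
contact_force: [-0.1, -0.1, 0.2]
grip_width: 0.0001
```

Run:
```python
from plan import *
status()
f=snap('scene','s7.png');snap('wrist','w7.png')
a=cv2.imread('pics/s7.png')[100:280,220:420]; cv2.imwrite('pics/s7c.png',cv2.resize(a,None,fx=3,fy=3,interpolation=cv2.INTER_CUBIC))
```

```text
t 9.85 tcp chest mm [ 1.  30.1 47.2] F chest [-0.1  -0.12  0.2 ] w 0.0001
turn [ 0.01 -0.01  0.05]
```

View pics/s7c.png

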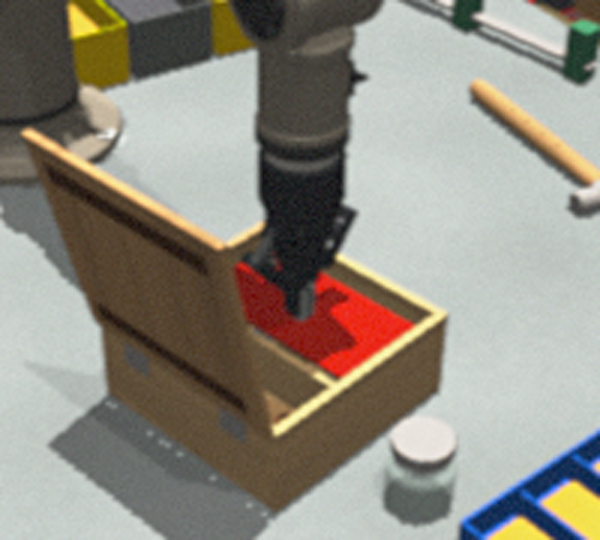

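View pics/w7.png

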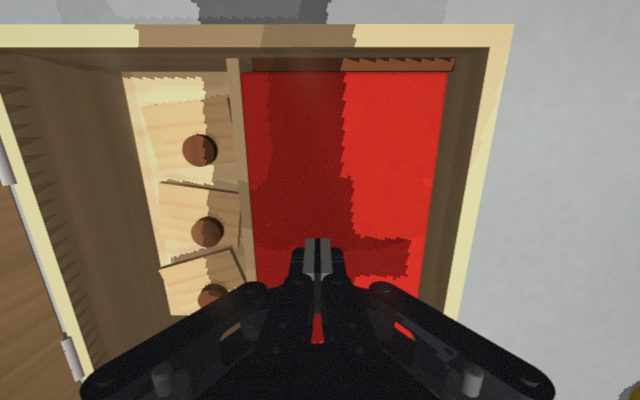

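Call:
send_rows --moves '[0,0,1,0,0,0,2,0,0,0,3,0,0,0,3,0]'

```text
clock: 10.45
tcp_pos: [0.5434, 0.0552, 0.0467]
orientation: [-0.418, 3.113, 0.001]
contact_force: [-8.2, -0.8, 27.0]
grip_width: -0.0004
```

Run:
```python
from plan import *
status()
```

```text
t 10.45 tcp chest mm [ 1.2 30.1 46.7] F chest [-8.12  1.35 26.99] w -0.0004
turn [0.04 0.02 0.04]
```

Call:
send_rows --moves '[0,0,1,0,0,0,2,0,0,0,2,0]'

```text
clock: 10.82
tcp_pos: [0.5435, 0.0552, 0.0464]
orientation: [-0.417, 3.113, 0.002]
contact_force: [-14.6, -1.1, 44.4]
grip_width: -0.0
```

Run:
```python
from plan import *
status()
f=load('w7');print(proj(f,np.r_[W(p,[[-.11,.11,.09],[-.102,.102,.09],[-.095,0-.005,.072],[-.095,.095,.072]]),[[.5432,.0551,.0472]]]).round(1).tolist())
f=snap('scene','s8.png');snap('wrist','w8.png')
a=cv2.imread('pics/s8.png')[100:280,220:420]; cv2.imwrite('pics/s8c.png',cv2.resize(a,None,fx=3,fy=3,interpolation=cv2.INTER_CUBIC))
```

```text
t 10.82 tcp chest mm [ 1.3 30.1 46.4] F chest [-14.4    2.74  44.43] w -0.0
turn [0.06 0.04 0.01]
[[518.9, 24.0], [494.5, 46.7], [242.0, 70.9], [453.5, 71.1], [316.3, 232.9]]
```

View pics/s8c.png

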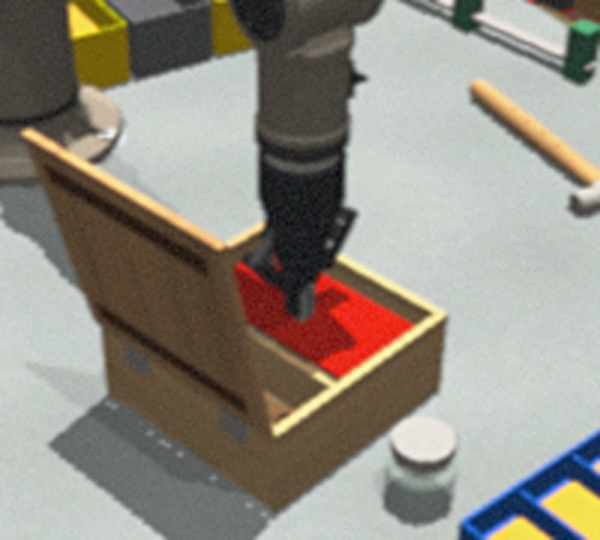

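Call:
send_rows --moves '[0,0,-5,0,0,0,-20,0,0,0,-55,0,0,0,-105,0,0,0,-160,0,0,0,-215,0,0,0,-265,0,0,0,-300,0]'

```text
clock: 11.92
tcp_pos: [0.5436, 0.0549, 0.3454]
orientation: [-0.417, 3.111, 0.0]
contact_force: [0.8, -0.3, -0.5]
grip_width: 0.0002
```

Run:
```python
from plan import *
status(); f=snap('wrist','w9.png'); snap('scene','s9.png')
print(proj(f,np.r_[W(p,[[-.11,.11,.09],[.11,.11,.09],[-.11,-.11,.09],[-.095,-.005,.072],[-.095,.095,.072],[.095,-.005,.072]]),W(p,cov(p[3],[[-.11,.22,0],[.11,.22,0]]))]).round(1).tolist())
```

```text
t 11.93 tcp chest mm [  1.3  29.8 345.4] F chest [ 0.68 -0.54 -0.45] w 0.0002
turn [-0.    0.16  0.04]
[[373.2, 82.8], [364.7, 225.2], [218.0, 82.7], [293.4, 94.5], [360.2, 94.6], [296.3, 212.8], [40.1, 57.5], [115.0, 320.3]]
```

View pics/w9.png

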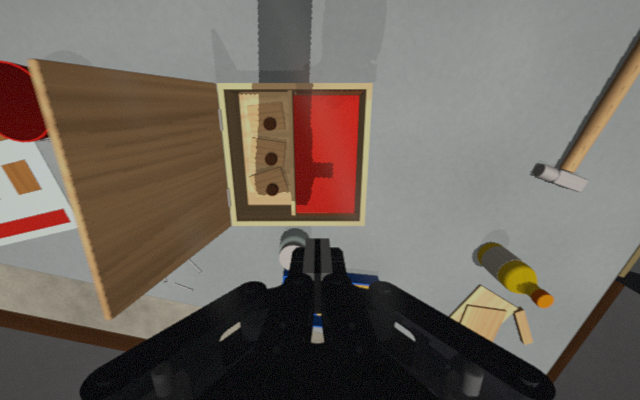

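View pics/s9.png

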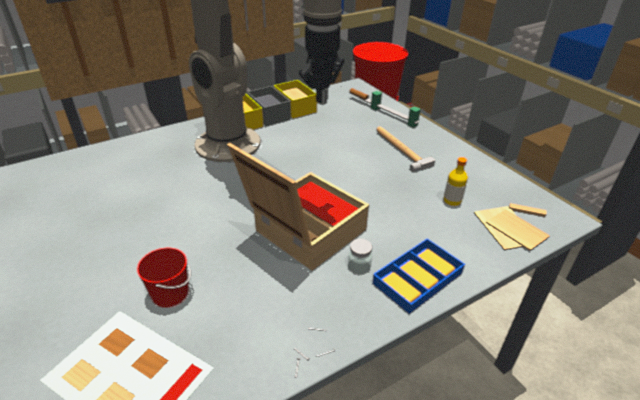

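Call:
send_rows --moves '[0,-10,0,0,0,-40,0,0,0,-80,0,0,0,-125,0,0,0,-170,0,0,0,-215,0,0,0,-255,0,0,0,-275,0,0]'

```text
clock: 13.02
tcp_pos: [0.6147, -0.2134, 0.3404]
orientation: [0.412, -3.111, 0.0]
contact_force: [0.5, 0.7, 0.1]
grip_width: -0.0
```

Call:
send_rows --moves '[0,-4,5,0,0,-4,20,0,0,-4,45,0,0,-4,70,0,0,-4,82,0,0,-4,85,0]'

```text
clock: 13.78
tcp_pos: [0.6165, -0.2128, 0.2564]
orientation: [0.42, -3.112, -0.002]
contact_force: [0.4, 0.7, 0.6]
grip_width: -0.0002
```

Run:
```python
from plan import *
status(); f=snap('wrist','w10.png'); snap('scene','s10.png')
a=cv2.imread('pics/s10.png')[60:260,180:380]; cv2.imwrite('pics/s10c.png',cv2.resize(a,None,fx=3,fy=3,interpolation=cv2.INTER_CUBIC))
```

```text
t 13.78 tcp chest mm [   1.3 -247.7  256.4] F chest [0.53 0.53 0.59] w -0.0002
turn [ 0.07 -0.06  0.13]
```

View pics/w10.png

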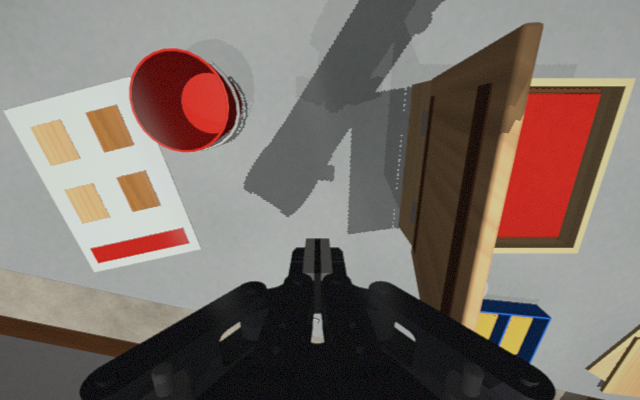

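View pics/s10c.png

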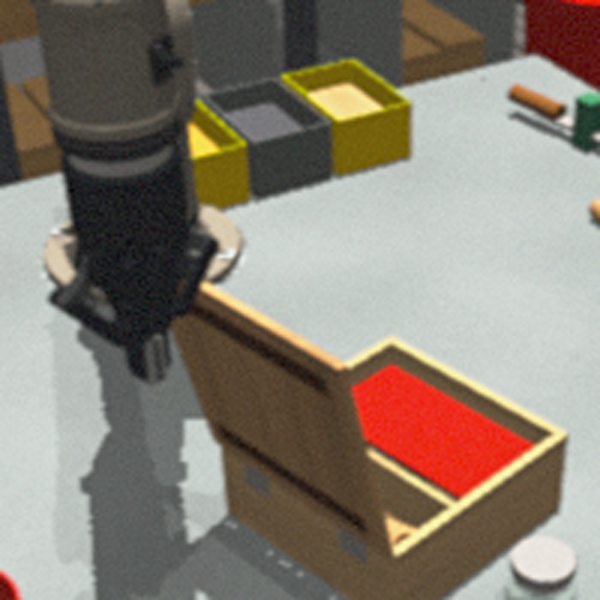

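Call:
send_rows --moves '[0,15,0,0,0,32,0,0,0,48,0,0,0,58,0,0,0,66,0,0,0,74,0,0,0,82,0,0,0,90,0,0]'

```text
clock: 14.88
tcp_pos: [0.5931, -0.1273, 0.2575]
orientation: [-0.417, 3.113, -0.001]
contact_force: [1.4, -1.9, 1.7]
grip_width: -0.0003
```

Run:
```python
from plan import *
status(); f=snap('wrist','w11.png'); snap('scene','s11.png')
a=cv2.imread('pics/s11.png')[60:260,180:380]; cv2.imwrite('pics/s11c.png',cv2.resize(a,None,fx=3,fy=3,interpolation=cv2.INTER_CUBIC))
cur=c.T@(o['tcp_pos']-t)*1000
for a in np.arange(1.55,-.01,-.05):
    P=cov(a,[[0,.19,.008]])[0]*1000+[0,-14.5,-25]; print(round(a,2),(P-cur).round(0)[1:]*[1,-1],P.round(0)[1:])
```

```text
t 14.88 tcp chest mm [   1.2 -159.   257.5] F chest [ 0.87 -2.17  1.69] w -0.0003
turn [-0.02  0.02  0.01]
1.55 [30.  2.] [-129.  256.]
1.5 [40.  2.] [-119.  256.]
1.45 [49.  2.] [-110.  255.]
1.4 [59.  3.] [-100.  254.]
1.35 [68.  5.] [-91. 253.]
1.3 [78.  7.] [-81. 251.]
1.25 [87.  9.] [-72. 248.]
1.2 [96. 12.] [-63. 245.]
1.15 [105.  15.] [-54. 242.]
1.1 [114.  19.] [-45. 238.]
1.05 [122.  23.] [-37. 234.]
1.0 [130.  28.] [-29. 230.]
0.95 [139.  33.] [-20. 225.]
0.9 [146.  38.] [-13. 219.]
0.85 [154.  44.] [ -5. 214.]
0.8 [161.  50.] [  2. 207.]
0.75 [168.  57.] [  9. 201.]
0.7 [175.  63.] [ 16. 194.]
0.65 [181.  71.] [ 22. 187.]
0.6 [187.  78.] [ 28. 179.]
0.55 [192.  86.] [ 33. 172.]
0.5 [197.  94.] [ 38. 164.]
0.45 [202. 102.] [ 43. 155.]
0.4 [206. 111.] [ 47. 147.]
0.35 [210. 119.] [ 51. 138.]
0.3 [214. 128.] [ 55. 129.]
0.25 [217. 137.] [ 58. 120.]
0.2 [219. 146.] [ 60. 111.]
0.15 [221. 156.] [ 62. 102.]
0.1 [223. 165.] [64. 92.]
0.05 [224. 174.] [65. 83.]
-0.0 [225. 184.] [66. 73.]
```

View pics/s11c.png

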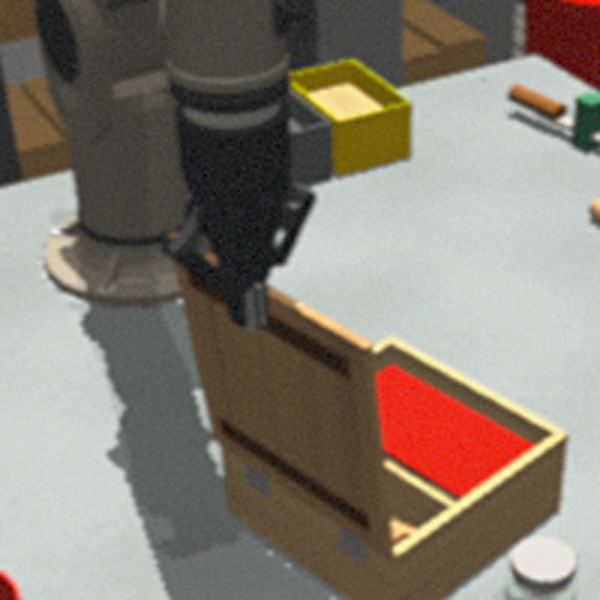

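View pics/w11.png

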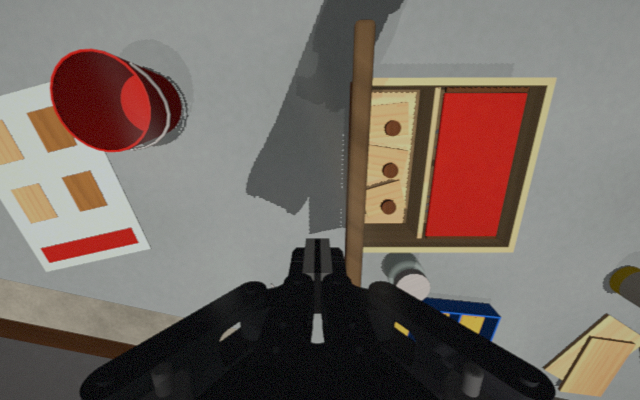

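Call:
send_rows --moves '[0,10,0,0,0,20,1,0,0,30,2,0,0,40,2,0,0,49,2,0,0,59,3,0,0,68,5,0,0,78,7,0]'

```text
clock: 15.98
tcp_pos: [0.5723, -0.0515, 0.2503]
orientation: [0.418, -3.114, -0.0]
contact_force: [0.4, -2.1, 1.3]
grip_width: 0.0002
```

Run:
```python
from plan import *
status(); snap('scene','s12.png')
a=cv2.imread('pics/s12.png')[60:260,180:380]; cv2.imwrite('pics/s12c.png',cv2.resize(a,None,fx=3,fy=3,interpolation=cv2.INTER_CUBIC))
```

```text
t 15.97 tcp chest mm [  1.  -80.4 250.3] F chest [-0.14 -2.19  1.3 ] w 0.0002
turn [ 0.01 -0.    0.04]
```

View pics/s12c.png

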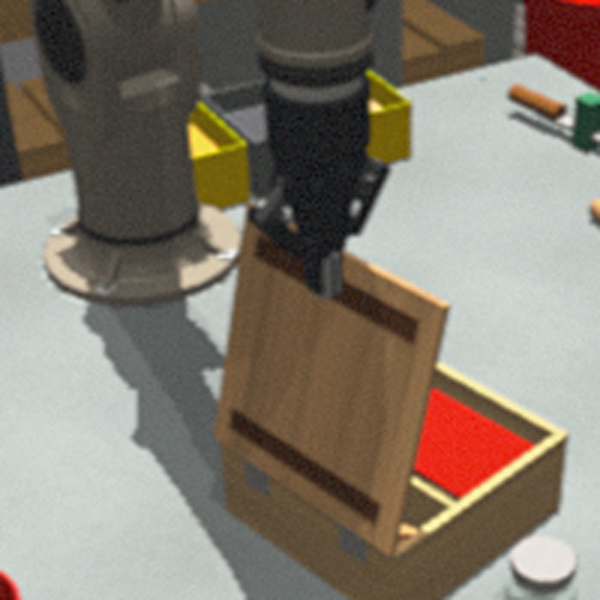

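Call:
send_rows --moves '[0,9,3,0,0,18,6,0,0,27,9,0,0,36,13,0,0,44,17,0,0,52,21,0,0,61,26,0,0,68,32,0]'

```text
clock: 17.02
tcp_pos: [0.5543, 0.0143, 0.2179]
orientation: [0.418, -3.113, -0.0]
contact_force: [0.6, 0.1, 2.6]
grip_width: -0.0001
```

Run:
```python
from plan import *
status()
```

```text
t 17.02 tcp chest mm [  1.  -12.2 217.9] F chest [ 0.56 -0.05  2.62] w -0.0001
turn [ 0.02 -0.01  0.06]
```

Call:
send_rows --moves '[0,8,5,0,0,15,12,0,0,22,18,0,0,29,25,0,0,35,32,0,0,41,40,0,0,46,47,0,0,51,55,0]'

```text
clock: 18.02
tcp_pos: [0.5411, 0.0631, 0.1628]
orientation: [-0.418, 3.114, 0.0]
contact_force: [-0.7, -0.6, 1.0]
grip_width: 0.0003
```

Run:
```python
from plan import *
status(); snap('scene','s13.png')
a=cv2.imread('pics/s13.png')[60:260,200:400]; cv2.imwrite('pics/s13c.png',cv2.resize(a,None,fx=3,fy=3,interpolation=cv2.INTER_CUBIC))
```

```text
t 18.02 tcp chest mm [  1.1  38.4 162.8] F chest [-0.79 -0.36  1.02] w 0.0003
turn [0.01 0.01 0.05]
```

View pics/s13c.png

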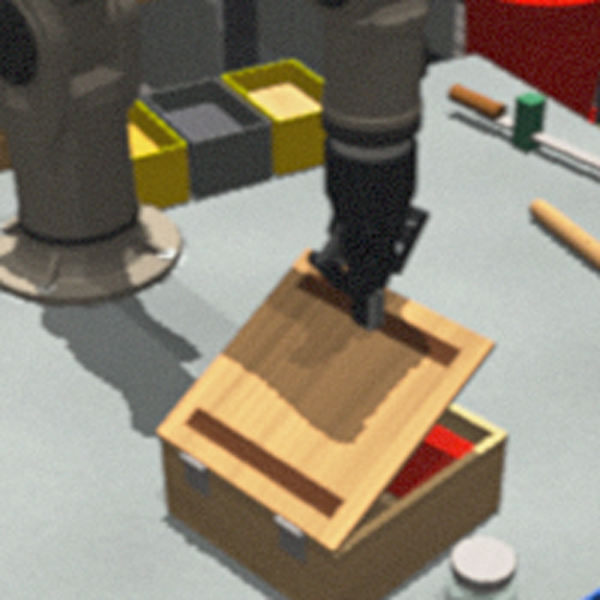

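From (38,164): following on, slower.

Call:
send_rows --moves '[0,3,5,0,0,6,11,0,0,9,17,0,0,11,22,0,0,13,28,0,0,16,34,0,0,17,39,0,0,19,44,0]'

```text
clock: 19.08
tcp_pos: [0.5361, 0.081, 0.1189]
orientation: [0.418, -3.114, 0.0]
contact_force: [0.4, -0.6, -0.5]
grip_width: 0.0002
```

Run:
```python
from plan import *
status()
```

```text
t 19.07 tcp chest mm [  0.9  56.9 118.9] F chest [ 0.23 -0.64 -0.53] w 0.0002
turn [-0.01 -0.01  0.04]
```

Call:
send_rows --moves '[0,1,4,0,0,2,8,0,0,3,12,0,0,4,16,0,0,5,19,0,0,6,22,0,0,6,25,0,0,7,27,0]'

```text
clock: 20.08
tcp_pos: [0.5343, 0.0878, 0.0921]
orientation: [-0.418, 3.114, -0.0]
contact_force: [0.8, -0.0, -0.3]
grip_width: -0.0002
```

Call:
send_rows --moves '[0,0,2,0,0,1,4,0,0,1,6,0,0,1,8,0,0,1,10,0,0,1,11,0]'

```text
clock: 20.82
tcp_pos: [0.534, 0.0888, 0.0811]
orientation: [0.418, -3.114, -0.0]
contact_force: [0.5, 0.2, 0.3]
grip_width: 0.0005
```

Run:
```python
from plan import *
status(); snap('scene','s14.png')
a=cv2.imread('pics/s14.png')[60:260,200:400]; cv2.imwrite('pics/s14c.png',cv2.resize(a,None,fx=3,fy=3,interpolation=cv2.INTER_CUBIC))
```

```text
t 20.82 tcp chest mm [ 1.  65.  81.1] F chest [0.48 0.04 0.25] w 0.0005
turn [ 0.   -0.01  0.05]
```

View pics/s14c.png

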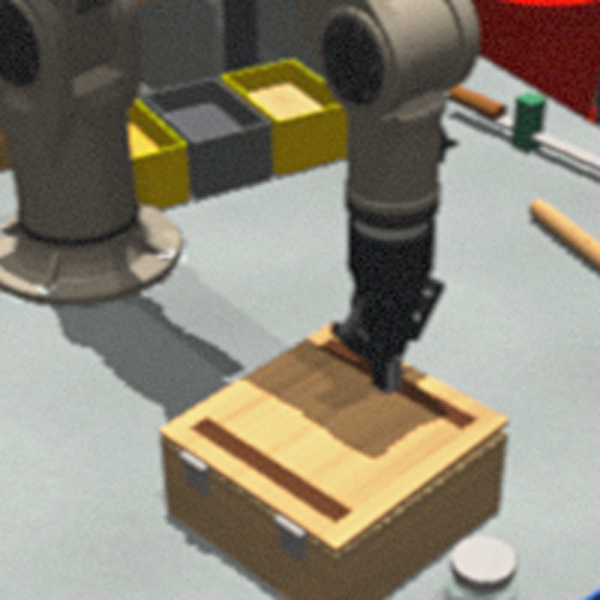

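Nearly shut. Now I'll push down in small steps and check the force after each.

Call:
send_rows --moves '[0,0,1.5,0,0,0,3,0,0,0,4,0,0,0,5,0,0,0,5,0]'

```text
clock: 21.5
tcp_pos: [0.534, 0.0887, 0.0762]
orientation: [0.418, -3.114, 0.0]
contact_force: [0.6, -0.1, -0.3]
grip_width: -0.0002
```

Call:
send_rows --moves '[0,0,1,0,0,0,2,0,0,0,2.5,0,0,0,2.5,0]'

```text
clock: 22.0
tcp_pos: [0.534, 0.0887, 0.0737]
orientation: [0.418, -3.114, 0.0]
contact_force: [0.1, -0.1, 1.2]
grip_width: -0.0
```

Call:
send_rows --moves '[0,0,0.5,0,0,0,1,0,0,0,1,0]'

```text
clock: 22.38
tcp_pos: [0.5341, 0.0887, 0.0735]
orientation: [-0.418, 3.114, 0.0]
contact_force: [-2.6, -1.5, 8.0]
grip_width: -0.0003
```

Call:
send_rows --moves '[0,0,0.5,0,0,0,0.7,0,0,0,0.7,0]'

```text
clock: 22.75
tcp_pos: [0.5341, 0.0888, 0.0735]
orientation: [-0.417, 3.114, 0.001]
contact_force: [-4.7, -0.9, 15.2]
grip_width: 0.0001
```

Call:
send_rows --moves '[0,0,-3,0,0,0,-12,0,0,0,-35,0,0,0,-70,0,0,0,-110,0,0,0,-140,0,0,0,-150,0,0,0,-150,0]'

```text
clock: 23.75
tcp_pos: [0.534, 0.0888, 0.2221]
orientation: [-0.418, 3.113, 0.0]
contact_force: [-0.3, 0.0, 0.4]
grip_width: 0.0002
```

Run:
```python
from plan import *
status(); f=snap('scene','s15.png'); g=snap('wrist','w15.png'); print(proj(g,W(p,cov(0,[[-.11,.22,.008],[-.11,0,.008],[.11,0,.008]]))).round(1).tolist())
a=cv2.imread('pics/s15.png')[60:260,200:400]; cv2.imwrite('pics/s15c.png',cv2.resize(a,None,fx=3,fy=3,interpolation=cv2.INTER_CUBIC))
```

```text
t 23.75 tcp chest mm [  1.   65.  222.1] F chest [-0.33  0.11  0.4 ] w 0.0002
turn [0.   0.03 0.05]
[[363.2, 73.6], [135.0, 73.3], [172.2, 271.2]]
```

View pics/s15c.png

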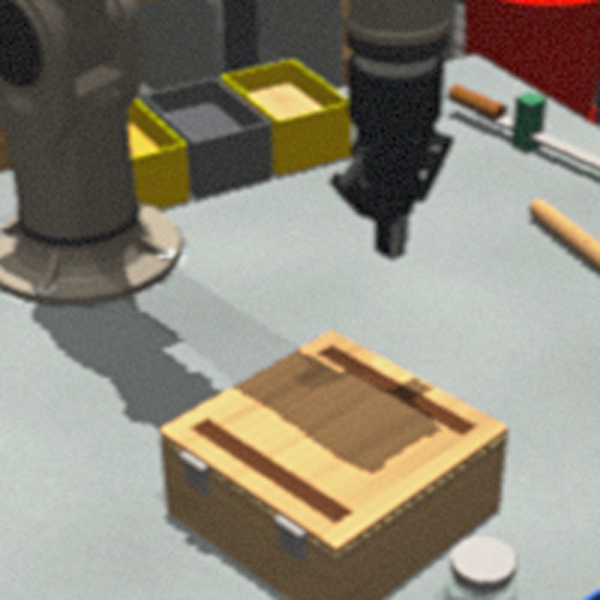

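View pics/w15.png

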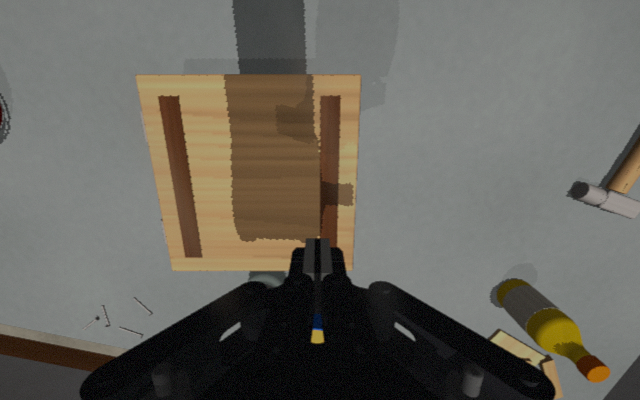

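The scene picture shows the cover lying on the rim all round. Its corners in the wrist picture are near (362,75), (137,76) and (172,271), within about 3 px of where a shut cover should appear. The robot is clear, so I'm handing in.

```bash
python3 -c "
from bench import r
print(r.get_obs()['qvel'].round(4)); print(r.hand_in())"
```

```text
[ 0.0011  0.008   0.0001  0.0013 -0.0012  0.0049 -0.0008]
the job is handed in; nothing more can be done
None
```

The red flap is flat over the nails and the cover is fully shut on the rim, done in that order with the fingers closed and no pinching. I handed the job in at about 24 s with the fingers about 15 cm above the cover.

- **Flap:** I pushed it down from outside until it met a hard stop. The wrist picture agreed with a flat flap to about 2 px.
- **Cover:** I pushed it over from the side, slowing to 2–4 mm per row near the rim. I then pressed it down at its stop with 8 to 15 N. In the last pictures it lies on the rim all round, and its corners are within about 3 px of a shut cover.
- **Bystanders:** The hammer, glue bottle and jar stand where they were in the last pictures. The pail was last seen standing in place before the cover was closed, and only its edge shows in the last wrist view. The robot never went close to any of them.

Two things did not go as expected:
- **Fingertip position:** The fingertips touched about 25 mm higher than the reported TCP implied. I noticed this during the flap push, used the pictures and the force reading instead, and allowed for it when closing the cover.
- **Force on the flap:** Because I sent one press too many before reading the force, the flap push peaked at about 47 N at its stop. As far as the pictures show, only the fingertips were touching. That is below the 120 N wrist limit, but harder than needed.

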